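# Stack the spare tote over the filled one

## Robot

A 6-joint arm with a two-finger parallel gripper is mounted at the origin on the work surface. World frame = base frame: x ahead of the robot, y to its left, z up, the work surface at z = 0. Lengths are in m, angles in rad, forces in N, time in s.
With the tool pointing down it reaches from about 0.35 to 0.875 m from the base axis. Payload 4.2 kg.
Tool frame: the origin (TCP) lies midway between the tips of the shut fingers; the grasp point (between the pads) lies 19 mm behind it; z points along the fingers, y is the line along which they close (so a half turn about z gives the same grasp; the last joint's range is limited). The gripper opens to 87 mm and grips with 3 to 60 N. Pads are 19 mm wide; open, the fingers measure 117 mm over their backs; the gripper's body (75 mm by 190 mm) begins 51 mm behind the grasp point.
Start: joints at [-1.028, 0.385, 0.008, 0, -1.194, -0.259], TCP at [0.175, -0.6, 0.223] pointing down, gripper open.
Joint ranges: [-3.14, 3.14], [-1.21, 2.06], [-1.07, 1.41], [-3.16, 2.05], [-2.99, -0.16], [-3.1, 3.1]. Speed limits (rad/s): [2.79, 2.79, 3.14, 3.14, 3.14, 3.14].

## Interface

Orientations are given as a unit quaternion [w, x, y, z].
In Python, from cell import read_state, optics, job gives the robot as it stands.
- The arm moves only by the tool step_arm, never from a script. Its argument "plan" is text: rows parted by semicolons, each of 7 numbers parted by spaces: the turn, a rotation vector about the tool's x, y, z each as a share of 8 degrees, from -1 to 1, then the shift along the tool's x, y, z each as a share of 0.03 m, from -1 to 1, then the closure in counts, from 0 (fully open) to 255 (shut). In form: rx ry rz x y z hand; .... A call has 1 to 8 rows; each row shifts and turns the commanded pose from where the row before left it, along the tool's axes as they then stand; what a row does not reach is not made up. A row lasts 1/10 s, in which the tool goes at most 50 mm and 8.59 degrees, less where a joint would pass 70% of its speed; a pose out of reach is approached as far as the arm can. A call with a number of a shift or a turn outside -1 to 1 is refused whole. A call with a gripper value outside its range is refused whole. The fingers move at their own pace and stop on an object; the grip force is fixed at half the most. Time passes only in rows, so rows that do not move let the fingers close. It gives the time, the measured TCP pose, the force, the opening and the grip force at its end, in the units of the state.
- read_state(): the state, without advancing time (a new reading comes with each control period).
- optics.grab_frame(name): name is "side" or "top"; returns a dict with "color" (420x560x3 uint8, red, green, blue), "camera_matrix" (3x3 intrinsics, pixels), "dist_coeffs" ([k1, k2, p1, p2, k3] as OpenCV has them; the pictures are not rectified), "extrinsics" (4x4, takes a point from world to camera coordinates). Camera axes: x right, y down, z forward; pixel columns grow to the right and rows downward; lengths in m; the calibration is good to about 2 mm. A picture is of the moment at which its call begins. There is no depth.
- job.close_job(): hands the job in; it is judged then, once.
The state is a dict: "t": time; "q": joint angles; "dq": joint speeds; "joint_efforts": joint torques, N m; "tool_pos": TCP position; "orientation": TCP orientation; "ft_force": force on the tool from outside, world axes, zero at the start; "torque": the same for the moment, N m; "grip_width": finger opening in m; "finger_force": force on a finger pad.
Only numpy, scipy, OpenCV 4.12 (cv2) and the standard library are available. Lean on these libraries where they do the work, as an engineer would, in place of code of your own. Each camera call takes 0.05 s, during which the arm holds its last target. There are 200 camera calls.

## Task

Two spare totes are nested one in the other; lift the upper one out and set it on the tote full of jars, turned end for end against it (pull lips at opposite ends) so that it stacks squarely on the ledges, instead of nesting down on the jars. Lower it on, do not drop it, then let go; leave the other two totes and the things around them standing where they are.

Things in the scene. Friction and masses are not known exactly. Their poses are not given: they have to be found in the camera images.
- empty_tote: The tote to move: slim open-topped grey plastic stack-and-nest tote, 180 x 66 mm at the rim, 85 mm high, empty, about 0.22 kg. Origin: centre of its underside; x along its length, z up. Its +x end has a U notch 28 mm wide in the end wall and a flat pull lip; the -x end is plain. Starts nested in bottom_tote, facing the same way, underside 48 mm above that tote's; it lifts straight out.
- full_tote: The filled tote, loose on the table, about 0.65 kg, same shape, sizes and frame as empty_tote, holding a row of five amber jars with white caps, tops 55 mm above its underside. May face any way. A tote set on it facing the same way comes down onto the jars; one turned end for end (lips at opposite ends) lands on the ledges.
- bottom_tote: The lower of the two nested totes, empty, loose on the table, about 0.22 kg, same shape and frame as empty_tote. May face any way. The upper tote has at least 3.5 mm of play in it.
- empty_lip (a point): middle of the top of empty_tote's pull lip, which sticks 17 mm out of its +x end: 98 mm along +x, 58 mm above the underside
- full_lip (a point): the same point on full_tote's pull lip: 98 mm along its +x, 58 mm above its underside
- empty_grip (a point): on empty_tote's centre line, 68 mm above its underside, 17 mm below the rim. Here the side walls (3 mm thick, upright from 45 to 85 mm above the underside) are 66 mm apart over the outside, so the tote can be gripped across its width (y) from above, at its balance point.
- empty_feet (a point): empty_tote's underside (its origin). The lower part, up to 45 mm, is a trough 164 x 33 mm with two feet a side, 16 mm long, at x = -66 and +36 mm, reaching 26.5 mm out from the centre line, level with the underside.
- full_seat (a point): centre of full_tote at the height of its ledge tops: 77 mm above its underside, 8 mm below its rim. The opening is 174 x 60 mm; two ledges a side, 24 mm long, 10 mm deep, at x = +66 and -36 mm. A tote turned end for end stands with its underside here, with about 3.5 mm of play sideways and 5 mm lengthwise.
- bamboo: bystander: a length of bamboo 288 mm long (along its y), 78 mm wide and 78 mm high, lying beyond the totes; origin under its centre
- pot: bystander: round steel pot of small cones, 104 mm across, 55 mm high; origin under its centre
- dish: bystander: shallow round steel dish, 100 mm across, 22 mm high; origin under its centre

How it is judged:
By the outcome, as a careful person would: the job done as asked, in the order asked, and still so for the second after the job is handed in, with the robot touching nothing.
It also fails if it takes over 35 s, if anything falls off the work surface, if the arm or the gripper's body presses on something with over 40 N, if the wrist force passes 120 N, or if a joint passes its speed limit or range.

## Working session

There is one attempt and no reset: what is moved stays moved. The work goes in short steps, Python scripts to look and compute and a tool call to move; the robot and the scene stay as the last step left them, time stands still between calls to the robot, and variables do not carry over. Pictures are saved under pics/ and viewed, at most 10 in all, crops included, and the job is handed in when it is done.

Besides the shell and the picture viewer there is one more tool, called as name(argument=value, ...) on one line, values as JSON. step_arm: Moves the arm, as the interface text tells. Its arguments: {"type":"object","properties":{"plan":{"type":"string"}},"required":["plan"]}

```bash
mkdir -p pics; python3 - <<'E'
from cell import read_state, optics
import cv2,pickle
for n in("top","side"):
    f=optics.grab_frame(n); pickle.dump(f,open(f"{n}.pkl","wb"))
    cv2.imwrite(f"pics/{n}0.png",cv2.resize(f["color"][:,:,::-1],(800,600),interpolation=cv2.INTER_CUBIC))
    print(n,f["camera_matrix"].tolist(),f["extrinsics"].round(3).tolist())
s=read_state();print(s["t"],s["tool_pos"],s["orientation"],s["grip_width"])
E
```

```text
top [[484.48998917351764, 0.0, 278.46562570413545], [0.0, 484.48998917351764, 213.83146855130977], [0.0, 0.0, 1.0]] [[-0.005, -1.0, -0.01, 0.041], [-0.995, 0.006, -0.099, 0.584], [0.099, 0.009, -0.995, 1.082], [0.0, 0.0, 0.0, 1.0]]
side [[485.8109766491662, 0.0, 268.6716572593164], [0.0, 485.8109766491662, 201.71528725813658], [0.0, 0.0, 1.0]] [[-0.942, -0.335, 0.018, 0.532], [-0.266, 0.711, -0.651, 0.18], [0.205, -0.618, -0.759, 0.969], [0.0, 0.0, 0.0, 1.0]]
0.1 [ 0.174863   -0.59948474  0.22158951] [-1.92042481e-04 -1.41351222e-01  9.89959036e-01  9.49360944e-04] 0.0867533965534059
```

View pics/top0.png

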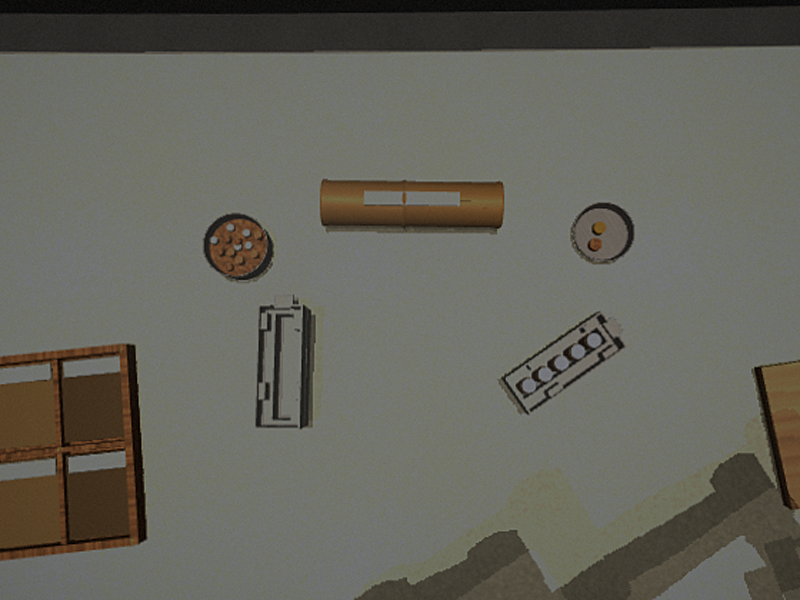

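View pics/side0.png

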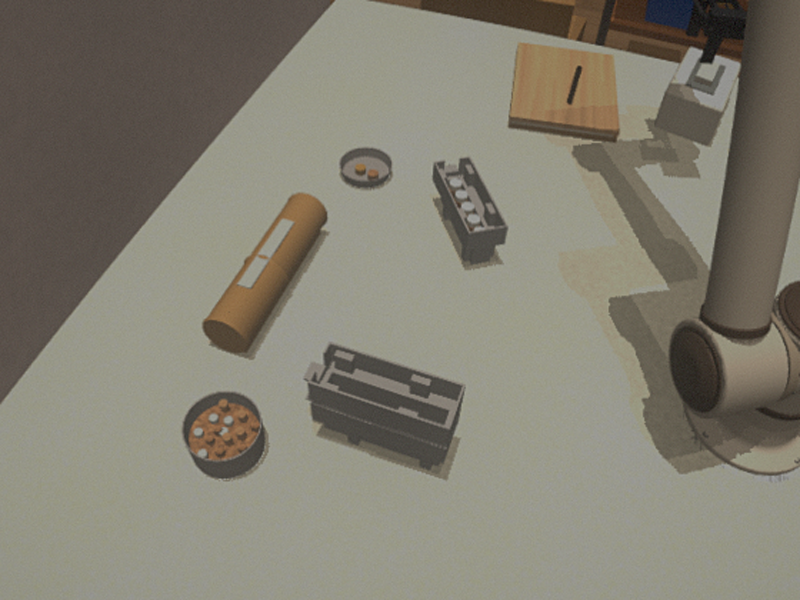

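The top view shows the nested pair at about (283,365) with its lip at the top (286,300). The full tote is at about (562,362) with its lip at upper right (615,327). Next I'll enlarge both.

```bash
python3 - <<'E'
import cv2,pickle,numpy as np
def crop(n,x0,y0,w,h,s):
    c=pickle.load(open(n+".pkl","rb"))["color"][y0:y0+h,x0:x0+w,::-1]
    c=np.clip(c.astype(float)*1.7,0,255).astype(np.uint8)
    return cv2.resize(c,None,fx=s,fy=s,interpolation=cv2.INTER_CUBIC)
cv2.imwrite("pics/ctop.png",np.hstack([crop("top",170,200,55,110,5),crop("top",345,200,100,110,5)]))
cv2.imwrite("pics/cside.png",np.hstack([crop("side",205,235,130,100,3),crop("side",295,100,70,100,3)]))
E
```

```text
(no output)
```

View pics/ctop.png

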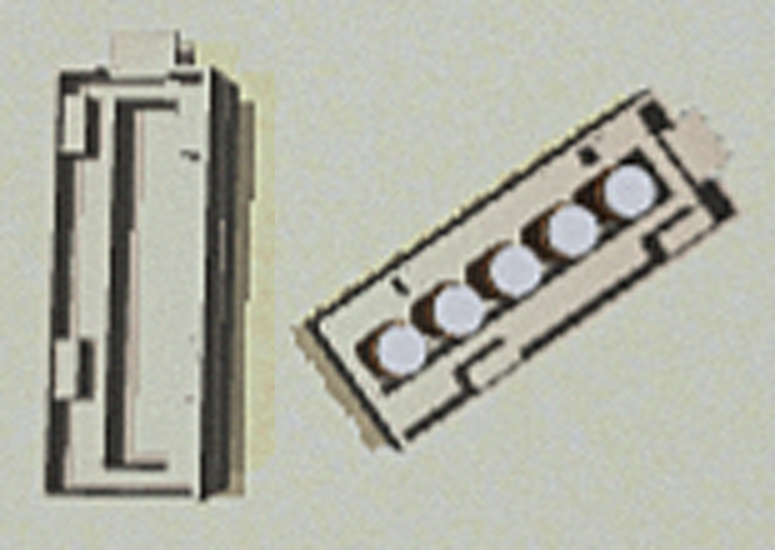

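```bash
cat > h.py <<'E'
import cv2,pickle,numpy as np
from scipy.optimize import least_squares
def proj(f,P):
    E=np.array(f["extrinsics"]); r=cv2.Rodrigues(E[:3,:3])[0]
    return cv2.projectPoints(np.asarray(P,float),r,E[:3,3],f["camera_matrix"],np.array(f["dist_coeffs"]))[0][:,0]
def place(p,L):
    x,y,a=p; c,s=np.cos(a),np.sin(a); L=np.asarray(L,float)
    return np.c_[x+c*L[:,0]-s*L[:,1],y+s*L[:,0]+c*L[:,1],L[:,2]]
def fit(f,L,px,p0):
    r=least_squares(lambda p:(proj(f,place(p,L))-px).ravel(),p0,x_scale=[.01,.01,.1])
    return r.x,r.fun.reshape(-1,2)
E
python3 - <<'E'
from h import *
f=pickle.load(open("top.pkl","rb"))
o=lambda a,ox:(np.array(a)+.5)/5-.5+[ox,200]
z=.133; R=lambda z:[[.09,.033,z],[.09,-.033,z],[-.09,-.033,z],[-.09,.033,z]]
p,e=fit(f,R(z),o([[60,72],[210,68],[204,495],[47,493]],170),[.5,.2,0]);print(p,np.degrees(p[2]),e.round(1).tolist())
pn=p
p,e=fit(f,R(.085),o([[650,92],[737,212],[402,447],[315,322]],345-55),[.5,-.2,-.5]);print(p,np.degrees(p[2]),e.round(1).tolist())
# jars row line centre at z=.055
print((proj(f,place(p,[[0,0,.055],[.098,0,.058]]))-[290,200]+.5)*5)
s=pickle.load(open("side.pkl","rb"))
print("side nest in crop",((proj(s,place(pn,R(z)+[[.098,0,.106]]))-[205,235]+.5)*3).round().tolist())
print("side full in crop",((proj(s,place(p,R(.085)+[[.098,0,.058]]))-[295,100]+.5)*3+[390,0]).round().tolist())
E
```

```text
[ 0.48830757  0.20790321 -0.0081101 ] -0.46467423670426694 [[-0.9, -1.9], [0.8, -1.0], [0.5, 1.2], [-0.4, 1.6]]
[ 0.49204433 -0.21272569 -0.97543053] -55.88805235960449 [[0.2, -1.1], [1.0, 0.1], [-0.4, 0.8], [-0.9, 0.1]]
[[511.20150571 269.30171623]
 [693.40577242 143.9116438 ]]
side nest in crop [[34.0, 93.0], [79.0, 7.0], [366.0, 96.0], [333.0, 190.0], [47.0, 71.0]]
side full in crop [[418.0, 41.0], [494.0, 29.0], [574.0, 177.0], [491.0, 192.0], [451.0, 54.0]]
```

View pics/cside.png

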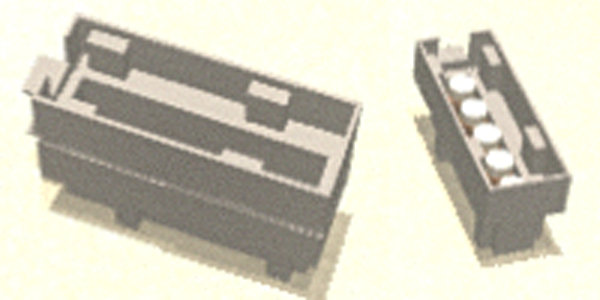

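The side crop shows the nest rim corners at about (33,95), (78,15), (360,104) and (328,187). The full tote's are at (417,40), (494,32), (570,180) and (490,190). Both lips agree with the top view, so I'll fit the two views jointly.

```bash
python3 - <<'E'
from h import *
f=pickle.load(open("top.pkl","rb"));s=pickle.load(open("side.pkl","rb"))
ot=lambda a,ox:(np.array(a)+.5)/5-.5+[ox,200]
os=lambda a,ox,oy:(np.array(a)+.5)/3-.5+[ox,oy]
R=lambda z:[[.09,.033,z],[.09,-.033,z],[-.09,-.033,z],[-.09,.033,z]]
for nm,t,sd,z in(("nest",ot([[60,72],[210,68],[204,495],[47,493]],170),os([[33,95],[78,15],[360,104],[328,187]],205,235),.133),
 ("full",ot([[650,92],[737,212],[402,447],[315,322]],290),os(np.array([[417,40],[494,32],[570,180],[490,190]])-[390,0],295,100),.085)):
  for free in(0,1):
    g=lambda p:np.r_[(proj(f,place(p[:3],R(z+free*p[3])))-t).ravel(),(proj(s,place(p[:3],R(z+free*p[3])))-sd).ravel()]
    r=least_squares(g,[.5,.2 if nm=="nest" else -.2,0 if nm=="nest" else -.9,0],x_scale=[.01,.01,.1,.01])
    print(nm,r.x.round(4),np.degrees(r.x[2]).round(2),r.fun.round(1))
E
```

```text
nest [ 0.4888  0.2094 -0.0087  0.    ] -0.5 [-1.6 -2.2  0.1 -1.3 -0.2  1.  -1.2  1.3 -0.3 -0.2 -0.4 -2.2  1.3 -2.2
  1.   1.6]
nest [ 0.4893  0.2083 -0.0082 -0.005 ] -0.47 [-0.6 -2.1  1.  -1.2  0.7  0.6 -0.1  0.9 -0.1  0.9 -0.4 -1.1  0.9 -1.2
  0.7  2.5]
full [ 0.4923 -0.2123 -0.9792  0.    ] -56.1 [ 0.1 -1.1  0.9  0.2 -0.7  0.6 -1.2 -0.2  0.3  0.  -0.  -1.   0.8 -0.9
 -0.2  0.5]
full [ 0.4925 -0.2135 -0.9788 -0.0027] -56.08 [ 0.3 -1.   1.1  0.1 -0.4  0.4 -0.8 -0.2  0.3  0.6 -0.1 -0.4  0.7 -0.4
 -0.3  0.9]
```

step_arm(plan="0 0 0.7 -1 0 0 0; 0 0 0.7 -1 0 0 0; 0 0 0.7 -1 0 0 0; 0 0 0 -1 1 0 0; 0 0 0 -1 1 0 0; 0 0 0 -1 1 0 0; 0 0 0 -1 1 0 0; 0 0 0 0 1 0 0")

```text
t: 0.9
tool_pos: [0.3874, -0.433, 0.2214]
orientation: [-0.0, 0.003, 1.0, 0.0]
ft_force: [0.3, 0.9, -0.5]
grip_width: 0.0869
finger_force: 0.0
```

step_arm(plan="0 0 0 0 1 0 0; 0 0 0 0 1 0 0; 0 0 0 0 1 0 0; 0 0 0 0 1 0 0; 0 0 0 0 1 0 0; 0 0 0 0 1 0 0; 0 0 0 0 1 0 0; 0 0 0 0 1 0 0")

```text
t: 1.7
tool_pos: [0.3864, -0.1933, 0.2223]
orientation: [-0.0, 0.005, 1.0, 0.0]
ft_force: [-0.1, -0.1, -0.0]
grip_width: 0.0871
finger_force: 0.0
```

step_arm(plan="0 0 0 0 1 0 0; 0 0 0 0 1 0 0; 0 0 0 0 1 0 0; 0 0 0 0 1 0 0; 0 0 0 0 1 0 0; 0 0 0 0 1 0 0; 0 0 0 0 1 0 0; 0 0 0 0 1 0 0")

```text
t: 2.5
tool_pos: [0.3886, 0.0466, 0.2224]
orientation: [-0.0, 0.005, 1.0, 0.0]
ft_force: [0.7, -0.6, -0.5]
grip_width: 0.087
finger_force: 0.0
```

```bash
cat >> h.py <<'E'
def rep(tx,ty,tz,tyaw):
    """print tool pose and the remaining move in tool axes; tyaw = wanted angle of tool x, deg"""
    from cell import read_state
    from scipy.spatial.transform import Rotation as Ro
    s=read_state();w=s["orientation"];M=Ro.from_quat([w[1],w[2],w[3],w[0]]).as_matrix()
    yaw=np.degrees(np.arctan2(M[1,0],M[0,0])); d=(tyaw-yaw+180)%360-180
    print("t",s["t"],"pos",np.round(s["tool_pos"],4),"yaw",yaw.round(2),"tilt",M[:,2].round(4),"q",np.round(s["q"],2),"F",np.round(s["ft_force"],1),"w",s["grip_width"],"ff",s["finger_force"])
    print("shift shares",(M.T@(np.array([tx,ty,tz])-s["tool_pos"])/.03).round(2),"rz shares",(-d/8).round(2))
E
python3 -c "from h import rep;rep(.489,.209,.223,179.5)"
```

```text
t 2.5 pos [0.3886 0.0466 0.2224] yaw 179.47 tilt [-3.e-04  0.e+00 -1.e+00] q [ 0.54 -0.03 -0.51 -0.   -1.09 -2.12] F [ 0.7 -0.6 -0.5] w 0.08702953231887901 ff 0.0
shift shares [-3.3   5.44 -0.02] rz shares -0.0
```

step_arm(plan="0 0 0 -0.7 1 0 0; 0 0 0 -0.7 1 0 0; 0 0 0 -0.7 1 0 0; 0 0 0 -0.7 1 0 0; 0 0 0 -0.5 1 0 0; 0 0 0 0 0.44 0 0; 0 0 0 0 0 0 0")

```text
t: 3.2
tool_pos: [0.4893, 0.2088, 0.2216]
orientation: [-0.001, 0.004, 1.0, -0.0]
ft_force: [0.0, 1.2, -0.2]
grip_width: 0.087
finger_force: 0.0
```

```bash
python3 - <<'E'
from h import *
from cell import optics
rep(.489,.209,.223,179.5)
out=[]
for n in("top","side"):
    f=optics.grab_frame(n)
    u,v=proj(f,[[.489,.209,.13]])[0].astype(int)
    c=np.clip(f["color"][v-65:v+65,u-65:u+65,::-1].astype(float)*1.7,0,255).astype(np.uint8)
    out.append(cv2.resize(c,(400,400),interpolation=cv2.INTER_CUBIC)); print(n,u-65,v-65)
cv2.imwrite("pics/pre.png",np.hstack(out))
E
```

```text
t 3.2 pos [0.4893 0.2088 0.2216] yaw 179.54 tilt [-0.0017 -0.001  -1.    ] q [ 0.71  0.23 -0.22 -0.   -1.12 -2.29] F [ 0.   1.2 -0.2] w 0.08699779479284976 ff 0.0
shift shares [ 0.01  0.01 -0.05] rz shares 0.01
top 130 190
side 205 202
```

View pics/pre.png

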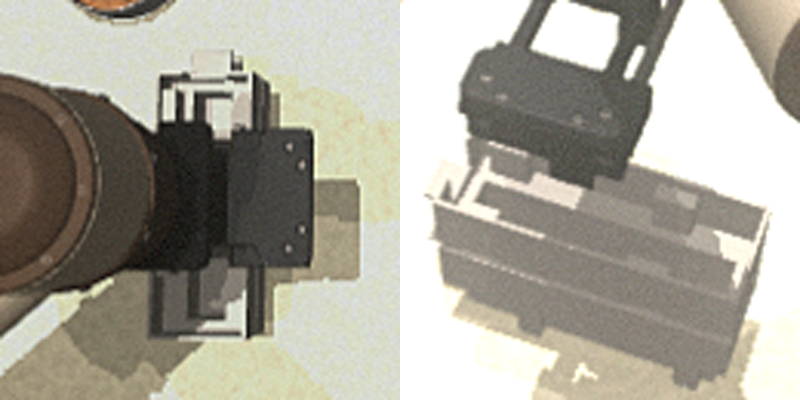

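The picture shows the hand across the nested tote's middle, aligned with it. Descending.

step_arm(plan="0 0 0 0 0 1 0; 0 0 0 0 0 1 0; 0 0 0 0 0 0.8 0; 0 0 0 0 0 0.4 0; 0 0 0 0 0 0.4 0; 0 0 0 0 0 0.3 0; 0 0 0 0 0 0.2 0; 0 0 0 0 0 0 0")

```text
t: 4.1
tool_pos: [0.4895, 0.2076, 0.0992]
orientation: [-0.0, 0.005, 1.0, -0.0]
ft_force: [-0.0, 0.4, -0.6]
grip_width: 0.0872
finger_force: 0.0
```

step_arm(plan="0 0 0 0 0 0 60; 0 0 0 0 0 0 60; 0 0 0 0 0 0 60; 0 0 0 0 0 0 255; 0 0 0 0 0 0 255; 0 0 0 0 0 0 255; 0 0 0 0 0 0 255; 0 0 0 0 0 0 255")

```text
t: 4.9
tool_pos: [0.4902, 0.208, 0.1001]
orientation: [0.001, 0.005, 1.0, 0.0]
ft_force: [-0.3, 0.8, 3.7]
grip_width: 0.066
finger_force: 29.9
```

step_arm(plan="0 0 0 0 0 -0.3 255; 0 0 0 0 0 -0.4 255; 0 0 0 0 0 -0.6 255; 0 0 0 0 0 -0.7 255; 0 0 0 0 0 -0.8 255; 0 0 0 0 0 -0.8 255; 0 0 0 0 0 -0.8 255; 0 0 0 0 0 -0.6 255")

```text
t: 5.7
tool_pos: [0.4893, 0.2073, 0.2515]
orientation: [0.0, 0.005, 1.0, 0.0]
ft_force: [0.5, 0.2, -2.1]
grip_width: 0.0658
finger_force: 29.9
```

```bash
python3 - <<'E'
from h import *
from cell import optics
rep(.4925,-.213,.25,303.9)
out=[]
for n in("top","side"):
    f=optics.grab_frame(n)
    u,v=proj(f,[[.489,.209,.15]])[0].astype(int)
    c=np.clip(f["color"][v-75:v+75,u-75:u+75,::-1].astype(float)*1.7,0,255).astype(np.uint8)
    out.append(cv2.resize(c,(400,400),interpolation=cv2.INTER_CUBIC))
cv2.imwrite("pics/lift.png",np.hstack(out))
E
```

```text
t 5.7 pos [0.4893 0.2073 0.2515] yaw 179.45 tilt [ 4.e-04  4.e-04 -1.e+00] q [ 0.71  0.2  -0.17 -0.   -1.19 -2.29] F [ 0.5  0.2 -2.1] w 0.06581306020556671 ff 29.87466959282756
shift shares [ -0.24 -14.01   0.04] rz shares -15.56
```

View pics/lift.png

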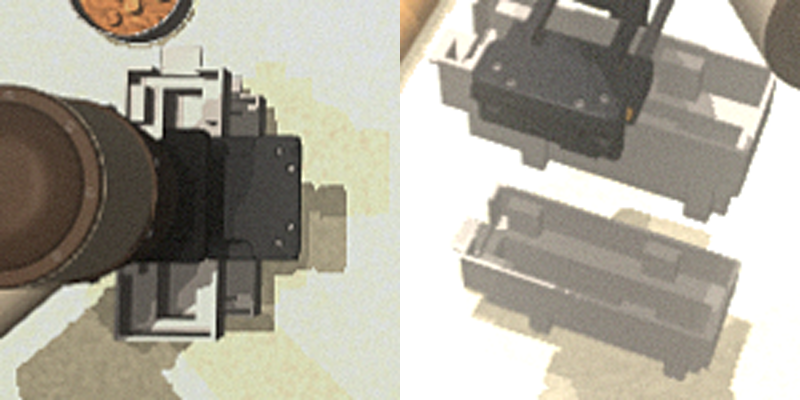

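The tote is lifted out level and the lower one stayed put. Now the traverse, then the turn.

step_arm(plan="0 0 0 0 -0.5 0 255; 0 0 0 0 -1 0 255; 0 0 0 0 -1 0 255; 0 0 0 0 -1 0 255; 0 0 0 0 -1 0 255; 0 0 0 0 -1 0 255; 0 0 0 0 -1 0 255; 0 0 0 0 -1 0 255")

```text
t: 6.6
tool_pos: [0.4858, -0.0192, 0.2479]
orientation: [-0.002, 0.005, 1.0, -0.0]
ft_force: [0.6, 0.3, -1.9]
grip_width: 0.0659
finger_force: 29.9
```

step_arm(plan="0 0 0 0 -1 0 255; 0 0 0 0 -1 0 255; 0 0 0 0 -1 0 255; 0 0 0 0 -1 0 255; 0 0 0 0 -1 0 255; 0 0 0 0 -1 0 255; 0 0 -0.5 0 -0.5 0 255; 0 0 -1 0 0 0 255")

```text
t: 7.4
tool_pos: [0.4837, -0.2143, 0.2474]
orientation: [-0.002, -0.1, 0.995, 0.001]
ft_force: [-0.2, 0.9, -2.2]
grip_width: 0.0657
finger_force: 29.9
```

step_arm(plan="0 0 -1 0 0 0 255; 0 0 -1 0 0 0 255; 0 0 -1 0 0 0 255; 0 0 -1 0 0 0 255; 0 0 -1 0 0 0 255; 0 0 -1 0 0 0 255; 0 0 -1 0 0 0 255; 0 0 -1 0 0 0 255")

```text
t: 8.2
tool_pos: [0.4839, -0.2124, 0.2477]
orientation: [-0.001, -0.614, 0.789, 0.002]
ft_force: [-0.1, 0.6, -2.2]
grip_width: 0.0656
finger_force: 29.9
```

step_arm(plan="0 0 -1 0 0 0 255; 0 0 -1 0 0 0 255; 0 0 -1 0 0 0 255; 0 0 -1 0 0 0 255; 0 0 -1 0 0 0 255; 0 0 -0.8 0 0 0 255; 0 0 -0.3 0 0 0 255; 0 0 0 0 0 0 255")

```text
t: 9.0
tool_pos: [0.4841, -0.2124, 0.2478]
orientation: [0.0, 0.884, -0.468, -0.002]
ft_force: [-0.2, -0.1, -2.1]
grip_width: 0.0659
finger_force: 29.9
```

```bash
python3 -c "from h import rep;rep(.4925,-.213,.175,303.9)"
```

```text
t 9.0 pos [ 0.4841 -0.2124  0.2478] yaw -55.79 tilt [-0.0039  0.001  -1.    ] q [-0.11  0.2  -0.18 -0.   -1.19  0.7 ] F [-0.2 -0.1 -2.1] w 0.065895452396644 ff 29.873999431729317
shift shares [ 0.18 -0.23  2.43] rz shares 0.04
```

step_arm(plan="0 0 0 0.18 -0.23 0.5 255; 0 0 0.04 0 0 1 255; 0 0 0 0 0 0.8 255; 0 0 0 0 0 0.4 255; 0 0 0 0 0 0 255")

```text
t: 9.5
tool_pos: [0.4926, -0.2128, 0.1663]
orientation: [0.001, 0.882, -0.47, -0.003]
ft_force: [-0.2, 0.3, -2.3]
grip_width: 0.0658
finger_force: 29.9
```

```bash
python3 - <<'E'
from h import *
from cell import optics
rep(.4925,-.213,.126,303.9)
out=[]
for n,k in(("top",45),("side",45)):
    f=optics.grab_frame(n);pickle.dump(f,open(n+"2.pkl","wb"))
    u,v=proj(f,[[.4925,-.213,.13]])[0].astype(int)
    if n=="side": v-=5
    c=np.clip(f["color"][v-67:v+68,u-k:u+k,::-1].astype(float)*1.7,0,255).astype(np.uint8)
    out.append(cv2.resize(c,None,fx=4.4,fy=4.4,interpolation=cv2.INTER_CUBIC)); print(n,u-k,v-67)
cv2.imwrite("pics/hover.png",np.hstack(out))
E
```

```text
t 9.5 pos [ 0.4926 -0.2128  0.1663] yaw -56.12 tilt [-5.5e-03  9.0e-04 -1.0e+00] q [-0.11  0.29 -0.29 -0.   -1.    0.7 ] F [-0.2  0.3 -2.3] w 0.06584110077721156 ff 29.87487304955721
shift shares [0.01 0.   1.34] rz shares -0.0
top 355 185
side 285 47
```

View pics/hover.png

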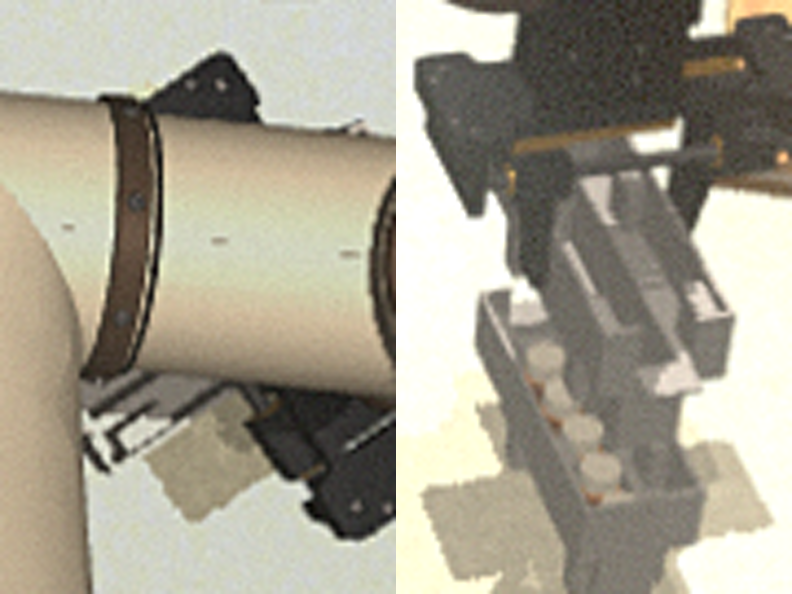

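```bash
python3 - <<'E'
from h import *
f=pickle.load(open("side2.pkl","rb"))
c=lambda p:((p-[285,47]+.5)*4.4+[396,0]).round(0).tolist()
a=np.radians(-56.1)
R=lambda z:[[.09,.033,z],[.09,-.033,z],[-.09,-.033,z],[-.09,.033,z]]
print("full rim (lip L,lip R,plain R,plain L)",c(proj(f,place([.4925,-.213,a],R(.085)))))
b=a+np.pi
print("empty rim",c(proj(f,place([.4926,-.2128,b],R(.199)+[[.1065,0,.172]]))))
for e,n in(([.01,0],"x+10mm"),([0,.01],"y+10mm")):
  print(n,c(proj(f,place([.4926,-.2128,b],(np.array(R(.199))+[*e,0]).tolist()))))
E
python3 - <<'E'
import cv2
i=cv2.imread("pics/hover.png")[130:540,460:760]
cv2.imwrite("pics/hz.png",cv2.resize(i,None,fx=1.46,fy=1.46,interpolation=cv2.INTER_CUBIC))
E
```

```text
full rim (lip L,lip R,plain R,plain L) [[481.0, 292.0], [593.0, 276.0], [708.0, 493.0], [586.0, 514.0]]
empty rim [[744.0, 320.0], [612.0, 340.0], [497.0, 121.0], [616.0, 105.0], [683.0, 396.0]]
x+10mm [[752.0, 334.0], [620.0, 354.0], [502.0, 132.0], [622.0, 116.0]]
y+10mm [[764.0, 317.0], [633.0, 337.0], [515.0, 118.0], [634.0, 103.0]]
```

View pics/hz.png

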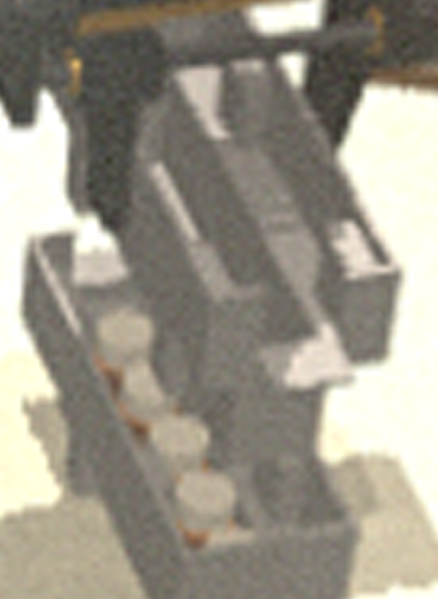

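The side view shows the empty tote's lip toward the camera, over the full tote's plain end, with the full tote's lip at the far end, so it is end for end. The offset between the two agrees with the model within about 2 mm. Lowering slowly.

step_arm(plan="0 0 0 0 0 0.3 255; 0 0 0 0 0 0.3 255; 0 0 0 0 0 0.3 255; 0 0 0 0 0 0.1 255; 0 0 0 0 0 0.05 255")

```text
t: 10.1
tool_pos: [0.4942, -0.2128, 0.1364]
orientation: [0.0, 0.883, -0.47, -0.0]
ft_force: [-0.3, -0.6, -2.8]
grip_width: 0.0659
finger_force: 29.9
```

step_arm(plan="0 0 0 0 0 0.05 255; 0 0 0 0 0 0.05 255; 0 0 0 0 0 0.05 255; 0 0 0 0 0 0.03 255; 0 0 0 0 0 0 255")

```text
t: 10.6
tool_pos: [0.4944, -0.2128, 0.1316]
orientation: [0.0, 0.883, -0.47, -0.0]
ft_force: [0.5, -0.3, -2.2]
grip_width: 0.066
finger_force: 29.9
```

step_arm(plan="0 0 0 -0.03 0.05 0 255; 0 0 0 0 0 0.03 255; 0 0 0 0 0 0.03 255; 0 0 0 0 0 0.03 255; 0 0 0 0 0 0 255")

```text
t: 11.1
tool_pos: [0.4928, -0.213, 0.1292]
orientation: [0.0, 0.883, -0.47, 0.0]
ft_force: [-0.2, -0.9, -0.7]
grip_width: 0.0657
finger_force: 29.9
```

step_arm(plan="0 0 0 0 0 0.03 255; 0 0 0 0 0 0.03 255; 0 0 0 0 0 0 255")

```text
t: 11.4
tool_pos: [0.4932, -0.2129, 0.129]
orientation: [-0.0, 0.883, -0.47, 0.001]
ft_force: [-4.3, 2.8, 8.6]
grip_width: 0.0664
finger_force: 29.8
```

```bash
python3 - <<'E'
from h import *
from cell import optics
rep(.4925,-.213,.126,303.9)
f=optics.grab_frame("side")
c=np.clip(f["color"][70:210,270:410,::-1].astype(float)*1.7,0,255).astype(np.uint8)
cv2.imwrite("pics/seat.png",cv2.resize(c,None,fx=4.2,fy=4.2,interpolation=cv2.INTER_CUBIC))
E
```

```text
t 11.4 pos [ 0.4932 -0.2129  0.129 ] yaw -56.03 tilt [ 1.6e-03 -5.0e-04 -1.0e+00] q [-0.11  0.33 -0.34  0.   -0.9   0.7 ] F [-4.3  2.8  8.6] w 0.06642838785177117 ff 29.836838264018297
shift shares [-0.01  0.02  0.1 ] rz shares 0.01
```

View pics/seat.png

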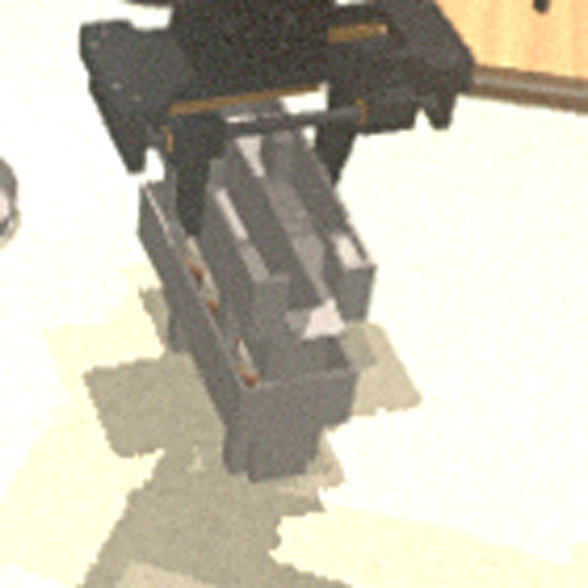

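Contact came at the expected seat height, with the underside at about 77 mm. I'll relieve the push slightly, then let go.

step_arm(plan="0 0 0 -0.03 0 -0.02 255; 0 0 0 0 0 0 255; 0 0 0 0 0 0 255")

```text
t: 11.75
tool_pos: [0.4931, -0.2126, 0.129]
orientation: [-0.0, 0.883, -0.47, 0.001]
ft_force: [-2.3, 0.1, 6.7]
grip_width: 0.066
finger_force: 29.8
```

step_arm(plan="0 0 0 0 0 0 0; 0 0 0 0 0 0 0; 0 0 0 0 0 0 0; 0 0 0 0 0 0 0; 0 0 0 0 0 0 0; 0 0 0 0 0 0 0")

```text
t: 12.35
tool_pos: [0.4922, -0.2122, 0.1276]
orientation: [0.0, 0.883, -0.47, -0.0]
ft_force: [0.4, 0.5, -0.6]
grip_width: 0.0867
finger_force: 0.0
```

Straight up, then off to the side so the camera can see.

step_arm(plan="0 0 0 0 0 -0.3 0; 0 0 0 0 0 -0.6 0; 0 0 0 0 0 -0.8 0; 0 0 0 0 0 -1 0; 0 0 0 0 0 -1 0; 0 0 0 0 0 -1 0; 0 0 0 0.5 0.3 -0.5 0; 0 0 0 1 0.6 0 0")

```text
t: 13.15
tool_pos: [0.4964, -0.2644, 0.2885]
orientation: [-0.001, 0.884, -0.468, 0.004]
ft_force: [0.9, 0.5, 0.0]
grip_width: 0.0875
finger_force: 0.0
```

step_arm(plan="0 0 0 1 0.6 0 0; 0 0 0 1 0.6 0 0; 0 0 0 1 0.6 0 0; 0 0 0 1 0.6 0 0; 0 0 0 1 0.6 0 0; 0 0 0 1 0.6 0 0; 0 0 0 1 0.6 0 0; 0 0 0 0 0 0 0")

```text
t: 13.95
tool_pos: [0.5067, -0.5127, 0.2821]
orientation: [0.0, 0.882, -0.472, -0.001]
ft_force: [0.4, 0.8, -0.6]
grip_width: 0.0871
finger_force: 0.0
```

```bash
python3 - <<'E'
from h import *
from cell import optics,read_state
print(read_state()["tool_pos"])
f=optics.grab_frame("side");g=optics.grab_frame("top")
k=lambda c:cv2.resize(np.clip(c[:,:,::-1].astype(float)*1.7,0,255).astype(np.uint8),(400,400),interpolation=cv2.INTER_CUBIC)
cv2.imwrite("pics/end.png",np.hstack([k(f["color"][80:200,280:400]),k(g["color"][120:320,200:460])]))
E
```

```text
[ 0.5067262  -0.51271188  0.28214428]
```

View pics/end.png

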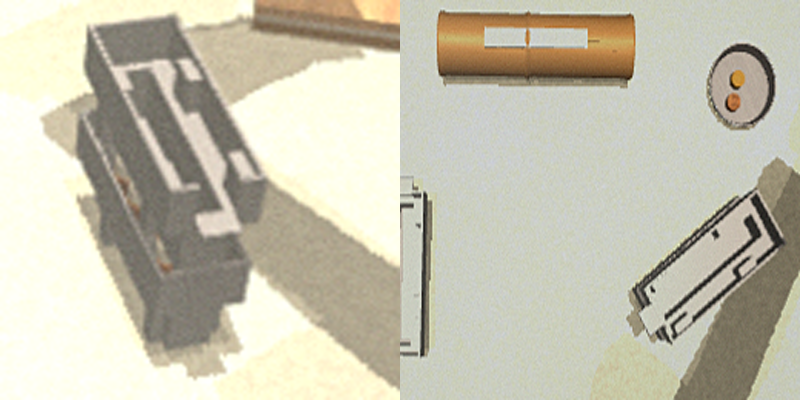

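```bash
python3 - <<'E'
from h import *
f=pickle.load(open("side2.pkl","rb"));z=.162
L=[[-.09,.033,z],[-.09,-.033,z],[.09,.033,z]]
print(((proj(f,place([.4925,-.213,np.radians(123.9)],L))-[280,80]+.5)*3.333).round(0).tolist(),"measured far right(178,15) far left(88,25) near right(265,178)")
E
```

```text
[[178.0, 14.0], [89.0, 25.0], [271.0, 177.0]] measured far right(178,15) far left(88,25) near right(265,178)
```

The rim corners match a tote stacked level at 162 mm, so I'm handing in.

```bash
python3 -c "
from cell import job;print(job.close_job())"
```

```text
the job is handed in; nothing more can be done
None
```

The empty tote is stacked level on the full tote's ledges, lips at opposite ends. It was lowered on and released, nothing else appeared moved in the final views, and the job was handed in at about 14 s.

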